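Start the press screw of the candle-mould clamp with the bell key

ROBOT

A 6-joint arm with a two-finger parallel gripper is mounted at the origin on a cart in front of the work surface, level with it; the furniture and walls round the work are solid. World frame = base frame: x ahead of the robot, y to its left, z up, the work surface at z = 0. Lengths are in m, angles in degrees, forces in N, time in s.
With the tool pointing down it reaches from about 0.25 to 0.725 m from the base axis. Payload 9.7 kg.
Tool frame: the origin (TCP) lies on the centre line of the jaws, within the pads' length; the fingertips stand 19 mm ahead of it and the grasp point (between the pads) is the TCP; z points along the fingers, y is the direction in which the jaws open and shut (so a half turn about z gives the same grasp; the last joint's range is limited). The gripper opens to 85 mm and grips with 20 to 120 N. Pads are 22 mm wide; open, the fingers measure 114 mm over their backs; the gripper's body (76 mm by 85 mm) begins 54 mm behind the grasp point. The pads swing forward as they close: fully open they stand 13 mm farther back than shut.
Start: joints at [-76.547, 4.979, 10.078, 95.1, 0, 90], TCP at [0.128, -0.535, 0.25] pointing down, gripper open.
Joint ranges: [-179.16, 179.16], [-48.56, 103.87], [-65.8, 70.77], [-126.05, 130.52], [-82.76, 87.17], [-180, 180]. Speed limits (degrees/s): [127.2, 127.2, 147.25, 180, 180, 180].

INTERFACE

Orientations are given as [roll, pitch, yaw] about the fixed x, y, z axes, in that order (R = Rz(yaw) Ry(pitch) Rx(roll)).
In Python, from workcell import bot gives the robot as it stands.
- The arm moves only by the tool servo_tool, never from a script. Its argument "motion" is a list that holds one entry, the list of rows, each a list of 6 numbers: the shift along the tool's x, y, z in mm, then the turn, a rotation vector about the tool's x, y, z in rad. A call has 1 to 5 rows; each row shifts and turns the commanded pose from where the row before left it, along the tool's axes as they then stand; what a row does not reach is not made up. A row lasts 1/10 s, in which the tool goes at most 50 mm and 8.59 degrees, less where a joint would pass 70% of its speed; a pose out of reach is approached as far as the arm can. A call is refused whole if a number of a shift passes 50 or a number of a turn 0.15, either way. A call with a gripper value outside its range is refused whole. "gripper" is the finger opening in mm, from 0 to 85.4, set as the call begins (left out, the last holds). The fingers move at their own pace and stop on an object; "newtons" is the grip in N (left out, the last holds). Time passes only in rows, so rows that do not move let the fingers close. It gives the time, the measured TCP pose, the force and the opening at its end, in the units of the state.
- bot.get_obs(): the state, without advancing time (a new reading comes with each control period).
- bot.camera(name): name is "scene" or "side" or "wrist"; returns a dict with "color" (400x640x3 uint8, red, green, blue), "fx", "fy", "cx", "cy" (pixels), "k1" (the pictures are not rectified: a ray, as slopes to the right and down, at radius r is drawn at 1 + k1 r^2 times it, then the intrinsics apply), "R" (3x3) and "t" (3): a world point X has camera coordinates R X + t. Camera axes: x right, y down, z forward; pixel columns grow to the right and rows downward; lengths in m; the calibration is good to about 2 mm. A picture is of the moment at which its call begins. There is no depth.
- bot.job_done(): hands the job in, once; it reports no verdict.
Trained networks look in a picture, given as the dict that the camera call returned (one of the last four; its "shot" number tells which), for a name from the list of things; names that differ only in an ending like _2 or _b are one class to them, and where a whole thing is asked for, a point or a joint stands for the part that bears it (a point fixed in the world has none). Each returns a list of dicts, best first, with "confidence" (0 to 1); they miss things now and then, are a little off and sometimes report something else, mostly with a low value. They report only what shows in the picture. A call takes as long as a camera call. They do not tell look-alikes from the thing itself.
- bot.look_for(picture, label): "rect" ([left, top, width, height] in pixels, round what is visible of it).
The state is a dict: "time": time; "q": joint angles; "qd": joint speeds; "joint_efforts": joint torques, N m; "ee_pos": TCP position; "tcp_rot": TCP orientation; "wrist_force": force on the tool from outside, world axes, zero at the start; "torque": the same for the moment, N m; "opening": finger opening in m.
Only numpy, scipy, OpenCV 4.12 (cv2) and the standard library are available. Lean on these libraries where they do the work, as an engineer would, in place of code of your own. Each camera call takes 0.05 s, during which the arm holds its last target.

TASK

Take the T-key with the wide bell socket and set it upright and fully down over the cross-bar head of the press screw on the candle-mould clamp, without turning the screw yet. Then start the screw by turning the key a quarter turn clockwise (seen from above), so that the screw turns with it by at least 25 degrees, and leave the key standing upright on the screw. Leave the slim T-key standing where it is.

Things in the scene. Friction and masses are not known exactly. Their poses are not given: they have to be found in the camera images.
- bell_key_grip (a point): T-key with WIDE bell socket: 66 mm bell, 34 mm high, wood handle 75 long (x), 20 thick (y: grasp across), 22 high; loose, upright on the rim, z up. Point: handle middle on the axis, 86 mm above the rim. Bore 58 mm; inside, 2 dogs under the handle ends, 14 mm off axis to the wall, 16 wide, from 4 mm above the rim. Put on with handle square (within 20 deg) across the screw's bar. Same after half a turn.
- screw_head (a point): Press screw head: steel cross-bar 42 mm long (x), 8 wide, on the vertical screw axis (z up), amid the flat aluminium bridge (86 x 190 mm) of the fixed wooden clamp. Point: middle of the bar's top, 15 mm above the bridge, which is 110 mm above the table. With the bell key fully down its rim rests on the bridge, its handle middle 71 mm above this point; bell and bar have 8 mm radial play.
- screw (a joint): Press screw angle in rad: 0 at the start, grows clockwise seen from above, stops at 0 and 2.2. Friction 0.12 N m; stays where left; feeds down 8 mm a turn. A bell key put on square across the bar turns freely about 40 degrees before its dogs meet the bar and drive it: a quarter turn of the key turns the screw some 45 degrees.
- slim_key_grip (a point): The SLIM T-key, loose, a bystander: same height and handle as the bell key, but a narrow tube socket 34 mm across, too narrow for the cross-bar. Point: middle of its handle, 86 mm above the table; x along the handle, z up. It must stay standing where it is.
Mind the look-alikes: they are no part of the job. Leave any pink or red look-alike of the part that bears bell_key_grip alone. Leave any green look-alike of the part that bears slim_key_grip alone.

How it is judged:
By the outcome, as a careful person would: the job done as asked, in the order asked, and still so for the second after the job is handed in, with the robot touching nothing.
It also fails if it takes over 42 s, if anything falls off the work surface, if the arm or the gripper's body presses on something with over 40 N, if the wrist force passes 120 N, or if a joint passes its speed limit or range.

## Working session

There is one attempt and no reset: what is moved stays moved. The work goes in short steps, Python scripts to look and compute and a tool call to move; the robot and the scene stay as the last step left them, time stands still between calls to the robot, and variables do not carry over. Pictures are saved under pics/ and viewed, and the job is handed in when it is done.

Besides the shell and the picture viewer there is one more tool, called after "Call:" as name(argument=value, ...) on one line, values as JSON. servo_tool: Moves the arm, as the interface text tells. Its arguments: {"type":"object","properties":{"motion":{"type":"array","items":{"type":"array","items":{"type":"array","items":{"type":"number"}}}},"gripper":{"type":"number"},"newtons":{"type":"number"}},"required":["motion"]}

```bash
mkdir -p pics; ls
cat > h.py <<'E'
import numpy as np, cv2
from workcell import bot
def save(p,n): cv2.imwrite('pics/'+n, p['color'][:,:,::-1])
def ray(p,u,v):
    xd=(u-p['cx'])/p['fx']; yd=(v-p['cy'])/p['fy']
    x,y=xd,yd
    for _ in range(30):
        r2=x*x+y*y; x=xd/(1+p['k1']*r2); y=yd/(1+p['k1']*r2)
    R=np.array(p['R']);t=np.array(p['t'])
    return -R.T@t, R.T@np.array([x,y,1])
def atz(p,u,v,z):
    o,d=ray(p,u,v); return o+d*(z-o[2])/d[2]
def proj(p,X):
    c=np.array(p['R'])@np.array(X)+np.array(p['t']); x,y=c[:2]/c[2]; k=1+p['k1']*(x*x+y*y)
    return np.array([p['fx']*x*k+p['cx'],p['fy']*y*k+p['cy']])
E
python3 - <<'E'
from h import *
print(bot.get_obs())
for c in ['scene','side','wrist']:
    p=bot.camera(c); save(p,c+'0.png')
    print(c,p['fx'],p['k1'],(-np.array(p['R']).T@np.array(p['t'])).round(3),np.array(p['R']).round(3).tolist())
    for l in ['bell_key_grip','screw_head','slim_key_grip']:
        print(l,[(np.round(d['rect']).tolist(),round(d['confidence'],2)) for d in bot.look_for(p,l)])
E
```

```text
pics
{'time': 0.0, 'q': array([-7.65506673e+01,  5.00905309e+00,  1.00359610e+01,  9.51004655e+01,
        1.37303949e-05,  8.99989056e+01]), 'qd': array([-0.05167893,  0.02297765, -0.01810643,  0.01741845,  0.03385986,
        0.05202716]), 'joint_efforts': array([ 1.73126999e-03, -5.20391750e+01,  4.64800358e+01,  1.64446549e-02,
        1.70314242e-04, -1.06022864e-05]), 'ee_pos': array([ 0.1278743 , -0.53471721,  0.2496162 ]), 'tcp_rot': array([-1.79926442e+02, -1.51353426e-05,  1.34504270e+01]), 'wrist_force': array([-0.83990671,  0.37344529,  0.30859507]), 'torque': array([-0.00428069,  0.00453681,  0.01429736]), 'opening': 0.08522078799402162}
scene 443.2091781012723 0.012175269233149953 [-0.164  0.657  0.592] [[-0.786, -0.618, -0.014], [-0.242, 0.329, -0.913], [0.568, -0.714, -0.408]]
bell_key_grip [([292.0, 217.0, 26.0, 45.0], 0.64), ([370.0, 215.0, 13.0, 37.0], 0.49)]
screw_head [([206.0, 253.0, 17.0, 9.0], 0.48)]
slim_key_grip [([344.0, 199.0, 16.0, 38.0], 0.89), ([353.0, 167.0, 21.0, 28.0], 0.63)]
side 428.0406866787172 -0.10547709442874516 [ 0.198 -1.02   0.741] [[0.943, -0.331, -0.024], [-0.212, -0.545, -0.811], [0.255, 0.77, -0.584]]
bell_key_grip [([358.0, 214.0, 30.0, 42.0], 0.77), ([308.0, 171.0, 23.0, 40.0], 0.66), ([272.0, 219.0, 28.0, 48.0], 0.56)]
screw_head [([288.0, 126.0, 7.0, 2.0], 0.52)]
slim_key_grip [([420.0, 274.0, 34.0, 45.0], 0.61)]
wrist 322.6318332394084 -0.027590112593083208 [ 0.195 -0.519  0.373] [[0.233, -0.973, -0.0], [-0.935, -0.224, 0.274], [-0.267, -0.063, -0.962]]
bell_key_grip []
screw_head []
slim_key_grip []
```

View pics/scene0.png

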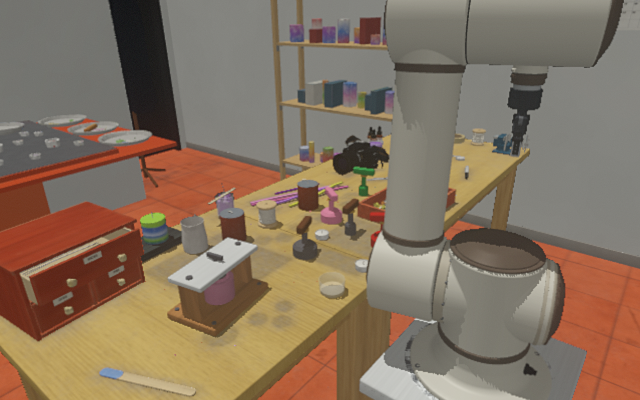

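View pics/side0.png

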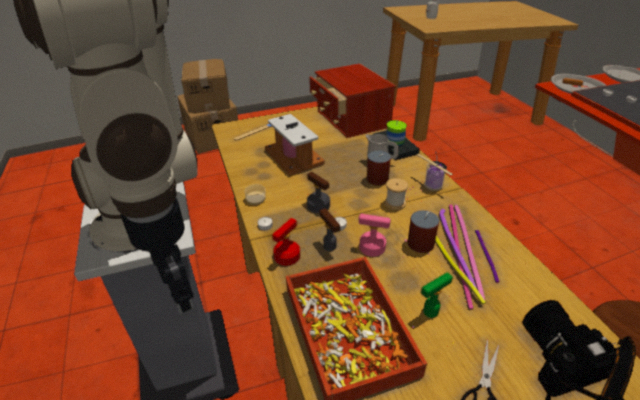

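View pics/wrist0.png

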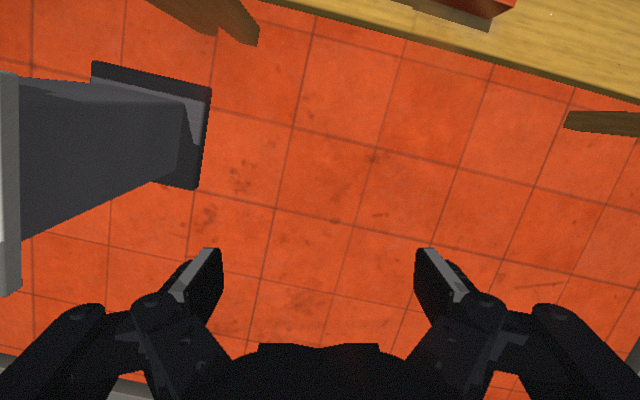

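Run:
```python
import cv2
a=cv2.imread('pics/scene0.png')[150:290,180:400]; cv2.imwrite('pics/sc.png',cv2.resize(a,None,fx=3.6,fy=3.6,interpolation=3))
a=cv2.imread('pics/side0.png')[100:330,250:470]; cv2.imwrite('pics/sd.png',cv2.resize(a,None,fx=2.6,fy=2.6,interpolation=3))
```

```text
(no output)
```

View pics/sc.png

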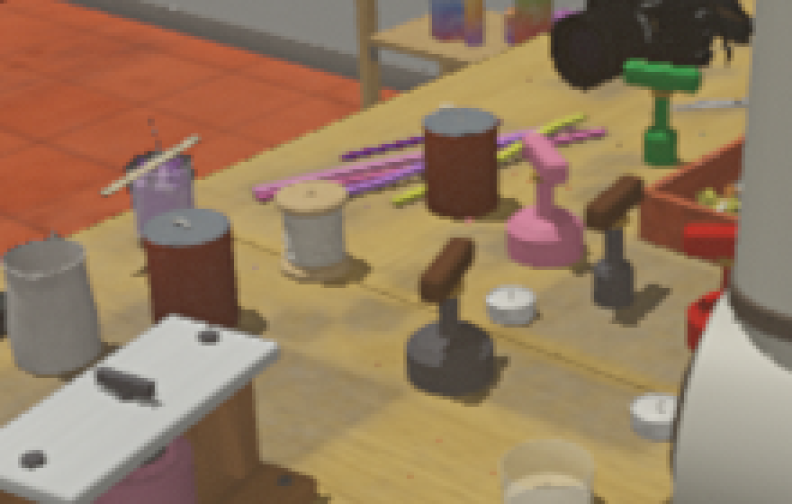

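View pics/sd.png

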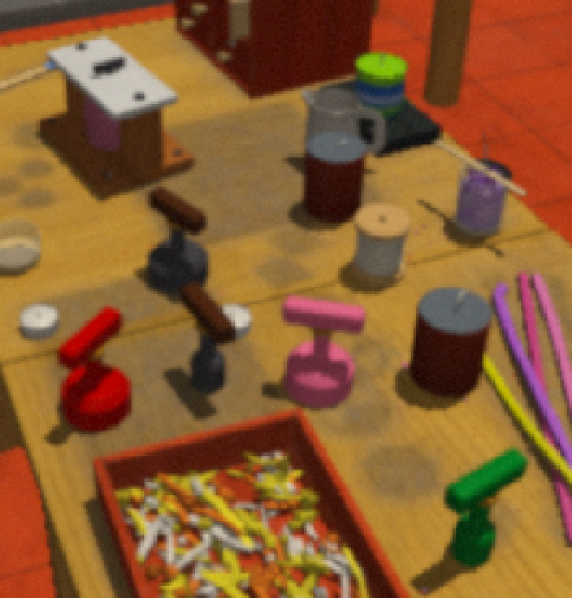

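Candidates: the bell key could be the dark wood-handled one at scene (304,240)/side (318,190), the pink one at (332,207)/(374,235), or the red one at (378,235)/(287,245). The slim key is at (350,217)/(330,232), with the green look-alike at (364,180). By the description I take the dark, wide bell at scene (304,240). Next I measure the positions.

```bash
cat >> h.py <<'E'
def tri(a,b):
    o1,d1=a;o2,d2=b; d1=d1/np.linalg.norm(d1); d2=d2/np.linalg.norm(d2)
    s=np.linalg.lstsq(np.c_[d1,-d2],o2-o1,rcond=None)[0]
    x=o1+s[0]*d1;y=o2+s[1]*d2; return (x+y)/2, np.linalg.norm(x-y)
E
python3 - <<'E'
from h import *
S=bot.camera('scene');D=bot.camera('side')
sc=lambda x,y:(x/3.6+180,y/3.6+150)
sd=lambda x,y:(x/2.6+250,y/2.6+100)
def t(n,a,b):
    print(n,tri(ray(S,*sc(*a)),ray(D,*sd(*b))))
t('bell',(447,270),(178,209)); t('slim',(614,203),(208,312)); t('bar',(126,384),(109,67))
for n,a,b,z in [('bell',(433,284),(461,254),.086),('slim',(600,218),(630,190),.086),('bar',(100,372),(153,390),.125)]:
    A=atz(S,*sc(*a),z);B=atz(S,*sc(*b),z);print(n,A,B,(A+B)/2,np.linalg.norm(B-A),np.degrees(np.arctan2(*(B-A)[[1,0]])))
for n,a,b,z in [('bell',(162,200),(194,219),.086),('slim',(192,296),(225,330),.086),('bar',(94,72),(124,62),.125)]:
    A=atz(D,*sd(*a),z);B=atz(D,*sd(*b),z);print(n,A,B,(A+B)/2,np.linalg.norm(B-A),np.degrees(np.arctan2(*(B-A)[[1,0]])))
E
```

```text
bell (array([ 0.50479646, -0.11945555,  0.08629146]), np.float64(0.003948736003859225))
slim (array([ 0.47443386, -0.28622367,  0.08660025]), np.float64(0.0032729494352983653))
bar (array([0.51627324, 0.1574464 , 0.11767277]), np.float64(0.0009996072087066386))
bell [ 0.49578649 -0.09557617  0.086     ] [ 0.51067707 -0.1445916   0.086     ] [ 0.50323178 -0.12008388  0.086     ] 0.051227359274641636 -73.10155544883904
slim [ 0.46538663 -0.25641598  0.086     ] [ 0.47684424 -0.31433175  0.086     ] [ 0.47111543 -0.28537386  0.086     ] 0.05903824231391863 -78.80954188269213
bar [0.52810328 0.16553184 0.125     ] [0.48711777 0.16054343 0.125     ] [0.50761053 0.16303764 0.125     ] 0.04128796242752151 -173.0605749870814
bell [ 0.4969332  -0.09497938  0.086     ] [ 0.51617538 -0.13993633  0.086     ] [ 0.50655429 -0.11745785  0.086     ] 0.04890183244333779 -66.82842147691824
slim [ 0.47076277 -0.25694819  0.086     ] [ 0.48161261 -0.31321433  0.086     ] [ 0.47618769 -0.28508126  0.086     ] 0.05730268575778727 -79.0855770052857
bar [0.49257889 0.13873058 0.125     ] [0.53378903 0.15013507 0.125     ] [0.51318396 0.14443283 0.125     ] 0.04275906888554306 15.468880973755056
```

```bash
cat > plan.py <<'E'
import numpy as np
from scipy.spatial.transform import Rotation as Ro
def plan(p0,rpy0,p1,yaw1,n,nd=0,level=True):
    """yaw1 unwrapped; prints rows"""
    p=np.array(p0,float);R=Ro.from_euler('xyz',rpy0,degrees=True);rows=[]
    y0=rpy0[2];p0=p.copy();p1=np.array(p1,float)
    for i in range(1,n+1):
        tp=p0+(p1-p0)*i/n; tR=Ro.from_euler('xyz',[180,0,y0+(yaw1-y0)*i/n],degrees=True)
        s=np.round(R.inv().apply(tp-p)*1000,nd); w=np.round((R.inv()*tR).as_rotvec(),3)
        p=p+R.apply(s/1000); R=R*Ro.from_rotvec(w); rows.append(s.tolist()+w.tolist())
    for k in range(0,n,5): print('[['+','.join('['+','.join('%g'%v for v in r)+']' for r in rows[k:k+5])+']]')
    print('end',p.round(4),R.as_euler('xyz',degrees=True).round(2))
E
python3 - <<'E'
from plan import *
plan([.128,-.535,.25],[180,0,13.45],[.505,.155,.30],13.45+18*8.5,18)
E
```

```text
[[[29,-32,-3,0,0,-0.148],[34,-28,-3,-0,0,-0.149],[38,-23,-2,-0,0,-0.148],[40,-16,-3,-0,0,-0.148],[42,-11,-3,-0,0,-0.149]]]
[[[44,-4,-3,-0,0,-0.148],[43,3,-2,-0,0,-0.148],[43,8,-3,-0,0,-0.149],[41,15,-3,-0,0,-0.148],[38,21,-3,-0,0,-0.149]]]
[[[35,27,-3,-0,0,-0.148],[31,31,-2,-0,0,-0.148],[25,35,-3,-0,0,-0.149],[20,39,-3,-0,0,-0.148],[15,42,-3,-0,0,-0.148]]]
[[[8,43,-2,-0,0,-0.149],[1,43,-3,-0,0,-0.148],[-5,44,-3,-0,0,-0.148]]]
end [0.5052 0.1554 0.3   ] [-180.      0.    166.43]
```

Call:
servo_tool(motion=[[[29,-32,-3,0,0,-0.148],[34,-28,-3,0,0,-0.149],[38,-23,-2,0,0,-0.148],[40,-16,-3,0,0,-0.148],[42,-11,-3,0,0,-0.149]]], gripper=85)

```text
time: 1.2
ee_pos: [0.2327, -0.3418, 0.2645]
tcp_rot: [180.0, 0.0, 56.3]
wrist_force: [1.0, -1.7, 0.5]
opening: 0.0851
```

Call:
servo_tool(motion=[[[44,-4,-3,0,0,-0.148],[43,3,-2,0,0,-0.148],[43,8,-3,0,0,-0.149],[41,15,-3,0,0,-0.148],[38,21,-3,0,0,-0.149]]])

```text
time: 1.7
ee_pos: [0.3374, -0.1504, 0.2787]
tcp_rot: [179.9, 0.0, 98.8]
wrist_force: [0.8, -0.7, -0.8]
opening: 0.0851
```

Call:
servo_tool(motion=[[[35,27,-3,0,0,-0.148],[31,31,-2,0,0,-0.148],[25,35,-3,0,0,-0.149],[20,39,-3,0,0,-0.148],[15,42,-3,0,0,-0.148]]])

```text
time: 2.2
ee_pos: [0.4426, 0.0425, 0.2926]
tcp_rot: [180.0, 0.0, 141.3]
wrist_force: [0.4, -0.3, 0.3]
opening: 0.0848
```

Call:
servo_tool(motion=[[[8,43,-2,0,0,-0.149],[1,43,-3,0,0,-0.148],[-5,44,-3,0,0,-0.148],[0,0,0,0,0,0]]])

```text
time: 2.6
ee_pos: [0.5067, 0.1593, 0.2986]
tcp_rot: [-180.0, -0.1, 166.9]
wrist_force: [-0.3, -0.9, 0.2]
opening: 0.085
```

Run:
```python
from h import *
o=bot.get_obs(); print(o['time'],o['q'],o['ee_pos'],o['tcp_rot'])
p=bot.camera('wrist'); save(p,'w1.png'); np.save('w1.npy',p,allow_pickle=True)
print([(np.round(d['rect'],1).tolist(),d['confidence']) for d in bot.look_for(p,'screw_head')])
print(proj(p,[.512,.155,.125]))
```

```text
2.6 [1.74355990e+01 3.84599480e+00 1.43123898e+01 1.00559355e+02
 4.17476509e-02 3.05208979e+01] [0.50666174 0.1593271  0.29859846] [-1.79988753e+02 -1.01281358e-01  1.66914657e+02]
[([309.0, 168.9, 24.9, 42.2], 0.79)]
[315.61133376 188.72236028]
```

View pics/w1.png

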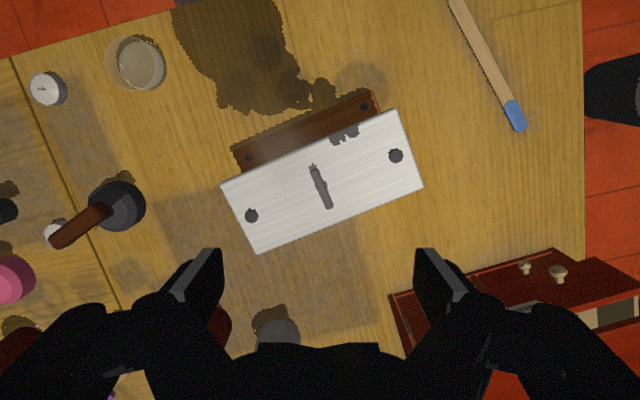

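Run:
```python
from h import *
p=np.load('w1.npy',allow_pickle=True).item()
g=cv2.cvtColor(p['color'],cv2.COLOR_RGB2GRAY)
m=(g[155:220,295:345]<130).astype(np.uint8)
n,l,s,c=cv2.connectedComponentsWithStats(m); i=1+np.argmax(s[1:,4]); 
pts=np.argwhere(l==i)[:,::-1].astype(np.float32)+[295,155]
r=cv2.minAreaRect(pts.astype(np.float32));print(r,s[i]); b=cv2.boxPoints(r);print(b)
for z in (.125,.12):
  W=np.array([atz(p,u,v,z)[:2] for u,v in pts]); c=W.mean(0); 
  rw=cv2.minAreaRect((W*1000).astype(np.float32)); bx=cv2.boxPoints(rw)
  ev=np.linalg.svd(W-c,full_matrices=False)[2][0]
  print(z,c,rw,np.degrees(np.arctan2(ev[1],ev[0])))
C=[atz(p,u,v,.110)[:2] for u,v in [(221,185),(397,110),(424,186),(257,254)]]
C=np.array(C);print(C,C.mean(0),[np.linalg.norm(C[i]-C[i-1]) for i in range(4)])
for a,b2 in [(0,1),(3,2),(0,3),(1,2)]: d=C[b2]-C[a];print(np.degrees(np.arctan2(d[1],d[0])))
H=[(252,216),(396,156)]
print('bolts',[atz(p,u,v,.113) for u,v in H], np.mean([atz(p,u,v,.113) for u,v in H],0))
# bell
print('bell rim-ish', atz(p,119,206,.034), 'handle ends', atz(p,60,239,.097),atz(p,104,212,.097), atz(p,83,225,.097))
a=p['color'][150:225,290:350,::-1]; cv2.imwrite('pics/bar.png',cv2.resize(a,None,fx=8,fy=8,interpolation=0))
a=p['color'][160:270,20:170,::-1]; cv2.imwrite('pics/bk.png',cv2.resize(a,None,fx=5,fy=5,interpolation=2))
```

```text
((320.9805908203125, 185.50924682617188), (48.36752700805664, 11.221266746520996), 64.53665161132812) [ 14   8  24  46 416]
[[305.51758 166.08688]
 [315.6488  161.26248]
 [336.4436  204.93161]
 [326.31238 209.75601]]
0.125 [0.51100461 0.16021588] ((510.540771484375, 160.74411010742188), (46.9893798828125, 10.659603118896484), 11.607137680053711) 9.97172219866261
0.12 [0.51222741 0.15997246] ((511.7557373046875, 160.5095977783203), (47.78171157836914, 10.839351654052734), 11.607149124145508) 9.971722198662604
[[0.49064081 0.0630911 ]
 [0.45889764 0.24558887]
 [0.53743249 0.25991214]
 [0.57108535 0.07727772]] [0.51451407 0.16146746] [np.float64(0.08168588436139922), np.float64(0.1852378531252152), np.float64(0.07983030905433915), np.float64(0.18570903895236393)]
99.86715784167538
100.44041336251614
10.001429803975157
10.336064021502226
bolts [array([0.52813221, 0.08497145, 0.113     ]), array([0.50084249, 0.23691882, 0.113     ])] [0.51448735 0.16094514 0.113     ]
bell rim-ish [ 0.49989916 -0.09995351  0.034     ] handle ends [ 0.51063679 -0.13574363  0.097     ] [ 0.49251715 -0.07401827  0.097     ] [ 0.50115236 -0.10299812  0.097     ]
```

View pics/bar.png

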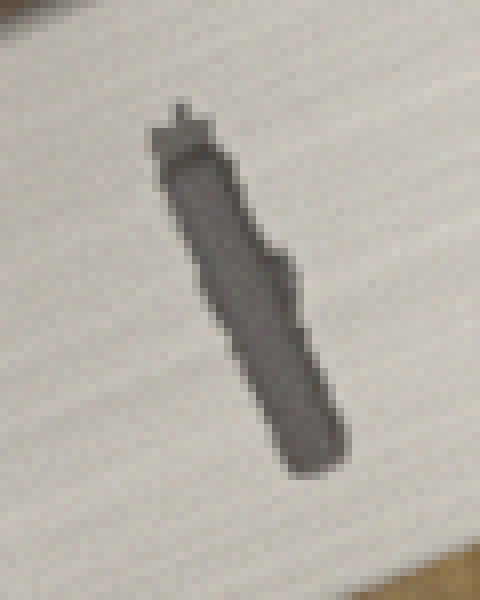

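View pics/bk.png

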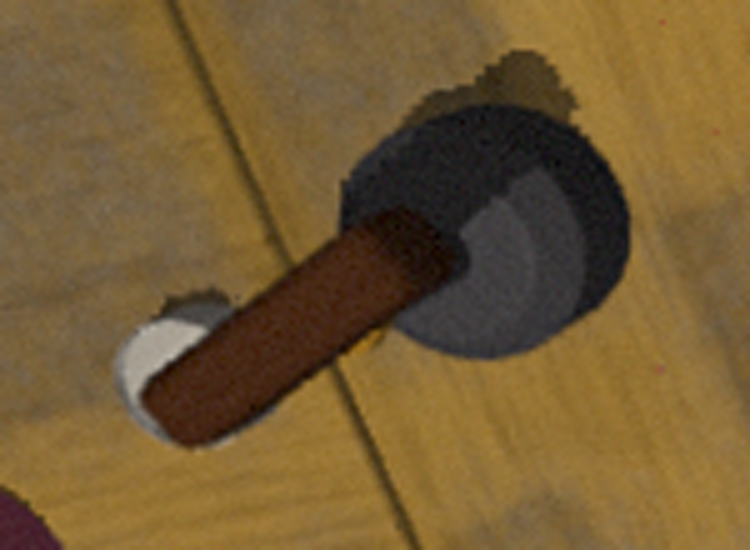

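Run:
```python
from h import *
from plan import plan
p=np.load('w1.npy',allow_pickle=True).item()
a,b=atz(p,314.4,170.6,.125),atz(p,329.4,208.1,.125);print('bar',a,b,(a+b)/2,np.linalg.norm(a-b))
f=lambda x,y:atz(p,x/5+20,y/5+160,.097)
A,B=f(168,420),f(395,248);print('bell',A,B,(A+B)/2,np.linalg.norm(A-B),np.degrees(np.arctan2(*(B-A)[[1,0]])))
o=bot.get_obs();print(o['time'],o['ee_pos'],o['tcp_rot'])
plan(o['ee_pos'],[180,0,o['tcp_rot'][2]],[.505,-.115,.24],290,15)
```

```text
bar [0.49473358 0.15789036 0.125     ] [0.53379724 0.16354894 0.125     ] [0.51426541 0.16071965 0.125     ] 0.03947136630604023
bell [ 0.51456111 -0.14568313  0.097     ] [ 0.48875497 -0.07828208  0.097     ] [ 0.50165804 -0.11198261  0.097     ] 0.07217241911252756 110.95056753266631
2.7 [0.5051626  0.15620799 0.29965057] [-1.79950005e+02 -6.57316822e-02  1.66474260e+02]
[[[-4,-18,4,-0,0,-0.144],[-2,-18,4,-0,0,-0.143],[1,-18,4,-0,0,-0.144],[3,-17,4,-0,0,-0.144],[6,-17,4,-0,0,-0.144]]]
[[[9,-16,4,-0,0,-0.143],[11,-15,4,-0,0,-0.144],[12,-13,4,-0,0,-0.144],[15,-11,4,-0,0,-0.144],[15,-9,4,-0,0,-0.143]]]
[[[17,-6,4,-0,0,-0.144],[18,-4,4,-0,0,-0.144],[18,-2,4,-0,0,-0.143],[18,1,4,-0,0,-0.144],[18,4,4,-0,0,-0.144]]]
end [ 0.5049 -0.1154  0.2397] [-180.    0.  -70.]
```

Call:
servo_tool(motion=[[[-4,-18,4,0,0,-0.144],[-2,-18,4,0,0,-0.143],[1,-18,4,0,0,-0.144],[3,-17,4,0,0,-0.144],[6,-17,4,0,0,-0.144]]])

```text
time: 3.2
ee_pos: [0.5046, 0.0638, 0.2808]
tcp_rot: [-180.0, 0.0, -152.2]
wrist_force: [-0.1, 0.8, 0.9]
opening: 0.0847
```

Call:
servo_tool(motion=[[[9,-16,4,0,0,-0.143],[11,-15,4,0,0,-0.144],[12,-13,4,0,0,-0.144],[15,-11,4,0,0,-0.144],[15,-9,4,0,0,-0.143]]])

```text
time: 3.7
ee_pos: [0.504, -0.0269, 0.2608]
tcp_rot: [-179.9, 0.0, -111.1]
wrist_force: [-0.1, -0.1, 1.0]
opening: 0.0852
```

Call:
servo_tool(motion=[[[17,-6,4,0,0,-0.144],[18,-4,4,0,0,-0.144],[18,-2,4,0,0,-0.143],[18,1,4,0,0,-0.144],[18,4,4,0,0,-0.144]]])

```text
time: 4.2
ee_pos: [0.5036, -0.1177, 0.2408]
tcp_rot: [-180.0, -0.0, -69.9]
wrist_force: [-0.1, 0.9, 0.2]
opening: 0.0853
```

Call:
servo_tool(motion=[[[0,0,0,0,0,0],[0,0,0,0,0,0]]])

```text
time: 4.4
ee_pos: [0.5039, -0.1168, 0.2408]
tcp_rot: [-180.0, -0.0, -70.4]
wrist_force: [-0.4, 0.3, 0.6]
opening: 0.0849
```

Run:
```python
from h import *
o=bot.get_obs(); print(o['time'],o['q'].round(2),o['ee_pos'],o['tcp_rot'])
p=bot.camera('wrist'); save(p,'w2.png'); np.save('w2.npy',p,allow_pickle=True)
print([(np.round(d['rect'],1).tolist(),d['confidence']) for d in bot.look_for(p,'bell_key_grip')])
```

```text
4.4 [ -13.05    0.25    4.12   93.84    0.   -122.67] [ 0.50388014 -0.1167891   0.24079226] [-1.79971825e+02 -1.29595917e-02 -7.03857576e+01]
[([288.2, 137.8, 60.9, 88.0], 0.86), ([461.1, 30.4, 138.2, 70.1], 0.59)]
```

View pics/w2.png

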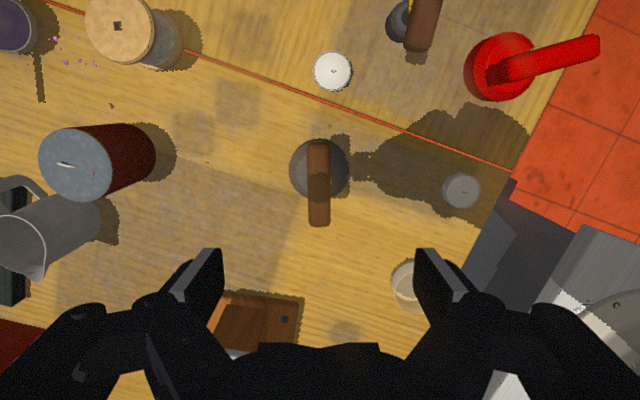

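Run:
```python
from h import *
p=np.load('w2.npy',allow_pickle=True).item()
for c,y in [((.5017,-.112),111),((.505,-.1195),110),((.5035,-.1155),110)]:
    d=np.array([np.cos(np.radians(y)),np.sin(np.radians(y))]);e=np.array([-d[1],d[0]]);c=np.array(c)
    print(c,[proj(p,[*(c+s*.0375*d+w*.01*e),z]).round(1).tolist() for s,w,z in [(1,1,.097),(1,-1,.097),(-1,1,.097),(-1,-1,.097),(-1,1,.075),(-1,-1,.075)]])
for z in (.097,): print([atz(p,u,v,z).round(4).tolist() for u,v in [(318,143),(320,226)]])
a=p['color'][125:240,270:370,::-1]; cv2.imwrite('pics/bk2.png',cv2.resize(a,None,fx=5,fy=5,interpolation=2))
```

```text
[ 0.5017 -0.112 ] [[329.6, 235.1], [307.2, 235.6], [328.3, 150.8], [304.1, 151.4], [327.6, 147.4], [305.2, 148.0]]
[ 0.505  -0.1195] [[328.3, 226.7], [305.7, 226.8], [328.5, 141.1], [304.1, 141.2], [327.7, 138.4], [305.1, 138.5]]
[ 0.5035 -0.1155] [[328.4, 231.2], [305.8, 231.3], [328.5, 146.3], [304.2, 146.5], [327.8, 143.2], [305.3, 143.4]]
[[0.516, -0.1538, 0.097], [0.4899, -0.0858, 0.097]]
```

View pics/bk2.png

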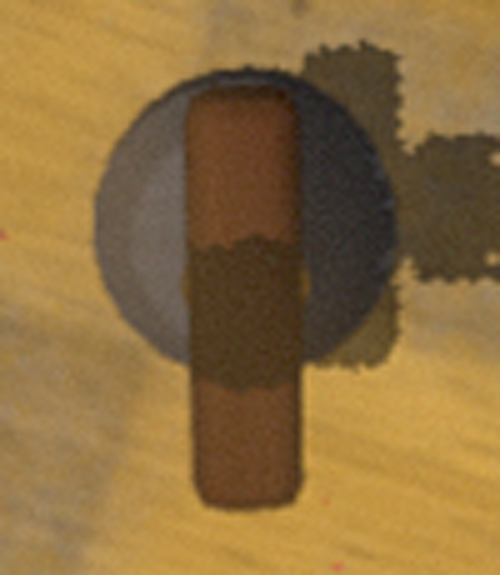

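Call:
servo_tool(motion=[[[2,2,40,0,0,0],[0,0,40,0,0,0],[0,0,30,0,0,0],[0,0,10,0,0,0],[0,0,0,0,0,0]]], gripper=60)

```text
time: 5.0
ee_pos: [0.5029, -0.1181, 0.1197]
tcp_rot: [179.9, 0.1, -70.1]
wrist_force: [-0.2, 0.6, -0.0]
opening: 0.0604
```

Run:
```python
from h import *
for i in range(1):
    o=bot.get_obs(); print(o['time'],o['q'].round(2),o['ee_pos'],o['tcp_rot'],o['opening'])
p=bot.camera('wrist'); save(p,'w3.png'); np.save('w3.npy',p,allow_pickle=True)
o=bot.get_obs(); print(o['time'],o['q'].round(2),o['ee_pos'],o['tcp_rot'],o['opening'])
```

```text
5.0 [-1.3210e+01 -4.0000e-02 -9.5600e+00  8.0590e+01  0.0000e+00 -1.2314e+02] [ 0.5029174  -0.11806913  0.1196716 ] [ 1.79917094e+02  5.67634173e-02 -7.00687610e+01] 0.06040618001981184
5.05 [-1.3220e+01 -8.0000e-02 -9.4200e+00  8.0630e+01  0.0000e+00 -1.2317e+02] [ 0.50366654 -0.1183345   0.1212272 ] [-1.79973831e+02 -1.36153968e-02 -7.00577732e+01] 0.059958027637312894
```

View pics/w3.png

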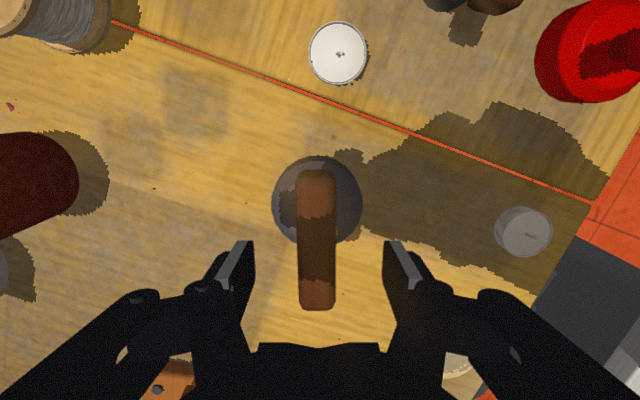

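Run:
```python
from h import *
p=np.load('w3.npy',allow_pickle=True).item()
A,B=atz(p,315.5,170,.097),atz(p,317,309.5,.097);print(A,B,(A+B)/2,np.linalg.norm(A-B),np.degrees(np.arctan2(*(A-B)[[1,0]])))
```

```text
[ 0.51679319 -0.15604624  0.097     ] [ 0.49094823 -0.08655471  0.097     ] [ 0.50387071 -0.12130048  0.097     ] 0.0741419927579377 -69.59906944475485
```

Call:
servo_tool(motion=[[[2.5,0,15,0,0,0],[0,0,15,0,0,0],[0,0,4,0,0,0],[0,0,0,0,0,0]]])

```text
time: 5.45
ee_pos: [0.5038, -0.1209, 0.0853]
tcp_rot: [179.9, 0.1, -70.0]
wrist_force: [-0.2, 0.2, -0.4]
opening: 0.06
```

Call:
servo_tool(motion=[[[0,0,0,0,0,0],[0,0,0,0,0,0],[0,0,0,0,0,0],[0,0,0,0,0,0],[0,0,0,0,0,0]]], gripper=10, newtons=60)

```text
time: 5.95
ee_pos: [0.5046, -0.1211, 0.0868]
tcp_rot: [-180.0, -0.0, -70.0]
wrist_force: [-0.3, 0.8, 4.1]
opening: 0.019
```

Call:
servo_tool(motion=[[[0,0,0,0,0,0],[0,0,-5,0,0,0],[0,0,-15,0,0,0],[0,0,-25,0,0,0],[0,0,-35,0,0,0]]])

```text
time: 6.45
ee_pos: [0.5033, -0.1207, 0.1663]
tcp_rot: [179.8, 0.1, -70.0]
wrist_force: [1.2, -0.5, -3.1]
opening: 0.0191
```

Call:
servo_tool(motion=[[[0,0,-40,0,0,0],[0,0,-35,0,0,0],[0,0,-15,0,0,0],[0,0,0,0,0,0],[0,0,0,0,0,0]]])

```text
time: 6.95
ee_pos: [0.5042, -0.1209, 0.2559]
tcp_rot: [180.0, 0.0, -70.0]
wrist_force: [-0.5, 0.8, -3.5]
opening: 0.019
```

Run:
```python
from h import *
from plan import plan
o=bot.get_obs(); print(o['time'],o['q'].round(2),o['ee_pos'],o['tcp_rot'],o['opening'],o['wrist_force'])
p=bot.camera('wrist'); save(p,'w4.png'); 
o=bot.get_obs(); print(o['ee_pos'],o['tcp_rot'])
plan([.5042,-.121,o['ee_pos'][2]],[180,0,-70],[.5145,.1607,.25],-79.9,12)
```

```text
6.95 [ -13.49    0.8     6.35   95.58    0.   -123.45] [ 0.50423577 -0.12093489  0.25585806] [ 1.79974435e+02  2.21152101e-02 -7.00374509e+01] 0.018958967388057163 [-0.54862907  0.77742997 -3.46834811]
[ 0.50399398 -0.12086301  0.25515815] [ 1.79918588e+02  5.94816179e-02 -7.00361173e+01]
[[[-22,-9,0,-0,-0,0.014],[-22,-8,1,-0,-0,0.015],[-22,-9,0,-0,-0,0.014],[-22,-7,1,-0,-0,0.015],[-22,-8,0,-0,-0,0.014]]]
[[[-22,-7,1,-0,-0,0.014],[-23,-7,0,-0,-0,0.015],[-22,-7,0,-0,-0,0.014],[-23,-6,1,-0,-0,0.015],[-23,-6,0,-0,-0,0.014]]]
[[[-23,-6,1,-0,-0,0.014],[-22,-5,0,-0,-0,0.015]]]
end [0.5146 0.1603 0.2502] [-180.      0.    -79.91]
```

View pics/w4.png

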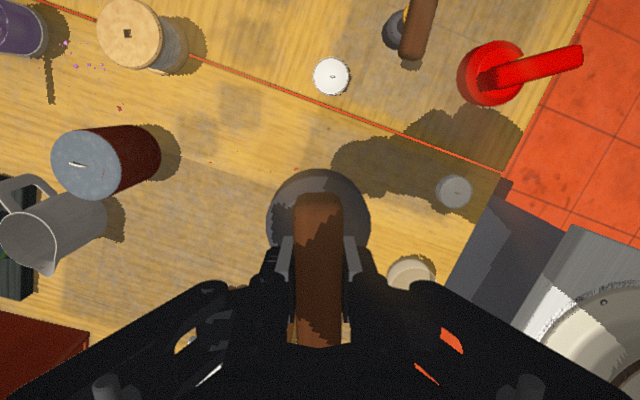

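Call:
servo_tool(motion=[[[-22,-9,0,0,0,0.014],[-22,-8,1,0,0,0.015],[-22,-9,0,0,0,0.014],[-22,-7,1,0,0,0.015],[-22,-8,0,0,0,0.014]]])

```text
time: 7.5
ee_pos: [0.5079, -0.0028, 0.2526]
tcp_rot: [179.8, 0.0, -74.2]
wrist_force: [-0.3, 0.1, -4.5]
opening: 0.0193
```

Call:
servo_tool(motion=[[[-22,-7,1,0,0,0.014],[-23,-7,0,0,0,0.015],[-22,-7,0,0,0,0.014],[-23,-6,1,0,0,0.015],[-23,-6,0,0,0,0.014]]])

```text
time: 8.0
ee_pos: [0.5123, 0.1149, 0.2505]
tcp_rot: [179.8, -0.0, -78.3]
wrist_force: [0.7, -0.4, -2.5]
opening: 0.0192
```

Call:
servo_tool(motion=[[[-23,-6,1,0,0,0.014],[-22,-5,0,0,0,0.015],[0,0,0,0,0,0],[0,0,0,0,0,0],[0,0,0,0,0,0]]])

```text
time: 8.5
ee_pos: [0.5147, 0.1597, 0.2506]
tcp_rot: [179.9, -0.0, -80.0]
wrist_force: [0.6, -0.9, -3.5]
opening: 0.0189
```

Run:
```python
from h import *
o=bot.get_obs(); print(o['time'],o['q'].round(2),o['ee_pos'],o['tcp_rot'],o['opening'],o['wrist_force'])
S=bot.camera('scene');D=bot.camera('side');W=bot.camera('wrist');save(W,'w5.png')
def crop(p,x,y,w,h,n,f): cv2.imwrite('pics/'+n,cv2.resize(p['color'][y:y+h,x:x+w,::-1],None,fx=f,fy=f,interpolation=2))
crop(S,150,170,170,160,'s5.png',3.5); crop(D,230,60,130,130,'d5.png',4)
np.save('S5.npy',S,allow_pickle=True);np.save('D5.npy',D,allow_pickle=True);np.save('W5.npy',W,allow_pickle=True)
o=bot.get_obs(); print(o['ee_pos'],o['tcp_rot'])
```

```text
8.5 [ 1.724e+01  3.520e+00  8.570e+00  9.512e+01 -1.000e-02 -8.280e+01] [0.51467839 0.15965969 0.25056179] [ 1.79923527e+02 -2.27795710e-02 -7.99599878e+01] 0.0189106817215769 [ 0.58767674 -0.86770033 -3.49219168]
[0.51491813 0.15954892 0.25120861] [ 1.79990293e+02 -7.45357030e-03 -8.00021700e+01]
```

View pics/s5.png

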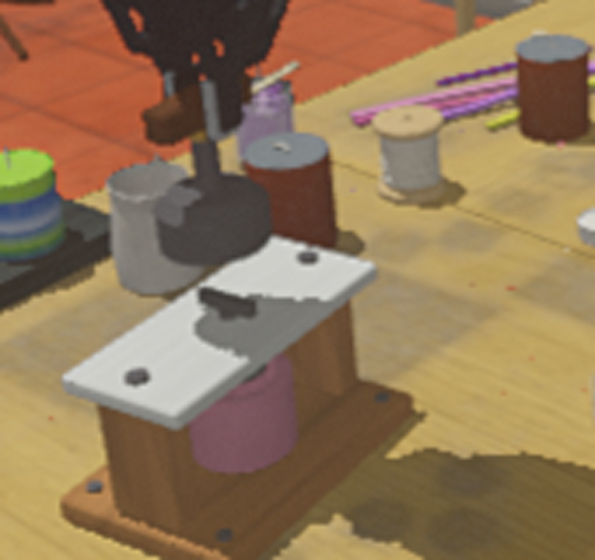

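View pics/d5.png

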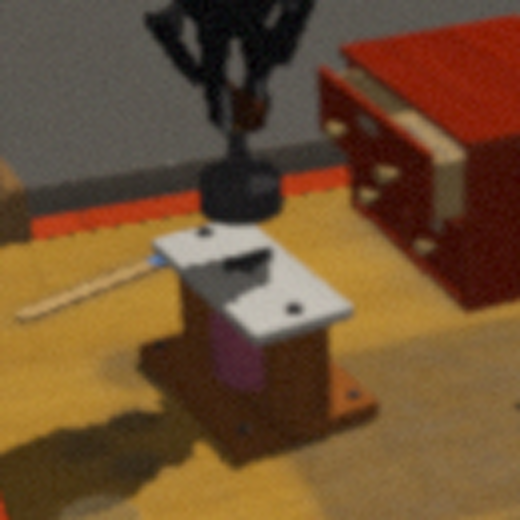

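View pics/w5.png

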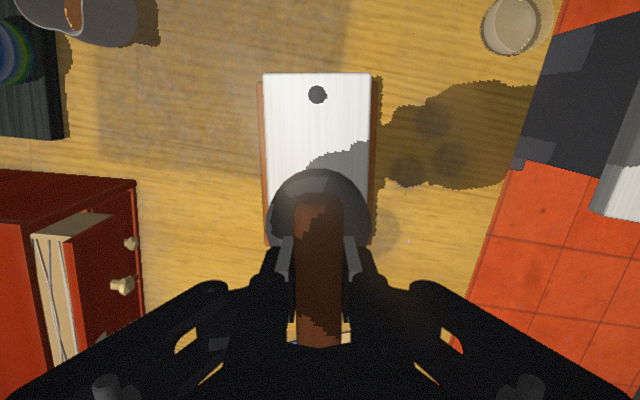

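Run:
```python
from h import *
S=np.load('S5.npy',allow_pickle=True).item();D=np.load('D5.npy',allow_pickle=True).item()
for n,p in (('S',S),('D',D)):
    print(n,'bell',proj(p,[.5149,.1597,.1815]),'edges',[proj(p,[.5149+.033*np.cos(a),.1597+.033*np.sin(a),.178]).round(1)[0] for a in np.radians(np.arange(0,360,30))],'bar',proj(p,[.5145,.161,.125]),proj(p,[.5145,.161,.118]), 'bridge', [proj(p,[.5145+a*np.cos(np.radians(10.1))-b*np.sin(np.radians(10.1)),.161+a*np.sin(np.radians(10.1))+b*np.cos(np.radians(10.1)),.11]).round(1).tolist() for a,b in [(.043,.095),(.043,-.095),(-.043,-.095),(-.043,.095)]])
def crop(p,x,y,w,h,n,f): cv2.imwrite('pics/'+n,cv2.resize(p['color'][y:y+h,x:x+w,::-1],None,fx=f,fy=f,interpolation=0))
crop(S,160,200,110,100,'s5b.png',6)
crop(D,260,90,70,70,'d5b.png',8)
```

```text
S bell [210.99677342 230.12996019] edges [np.float64(201.0), np.float64(195.9), np.float64(194.7), np.float64(198.1), np.float64(205.2), np.float64(213.9), np.float64(221.8), np.float64(226.7), np.float64(227.2), np.float64(223.6), np.float64(216.8), np.float64(208.6)] bar [213.67881511 254.41211511] [214.04677438 257.30300005] bridge [[165.8, 277.8], [227.0, 237.4], [257.4, 245.4], [199.1, 289.1]]
D bell [290.07940299 107.19611438] edges [np.float64(300.3), np.float64(297.4), np.float64(292.6), np.float64(287.2), np.float64(282.5), np.float64(279.8), np.float64(279.9), np.float64(282.7), np.float64(287.6), np.float64(293.2), np.float64(298.0), np.float64(300.6)] bar [290.85324671 123.45073196] [290.97657438 125.43135046] bridge [[289.8, 113.5], [317.6, 136.4], [292.6, 143.8], [266.6, 119.7]]
```

View pics/s5b.png

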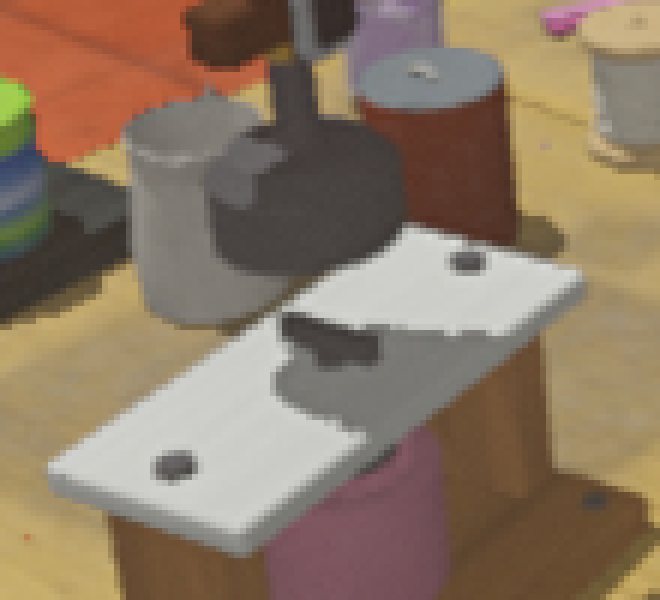

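View pics/d5b.png

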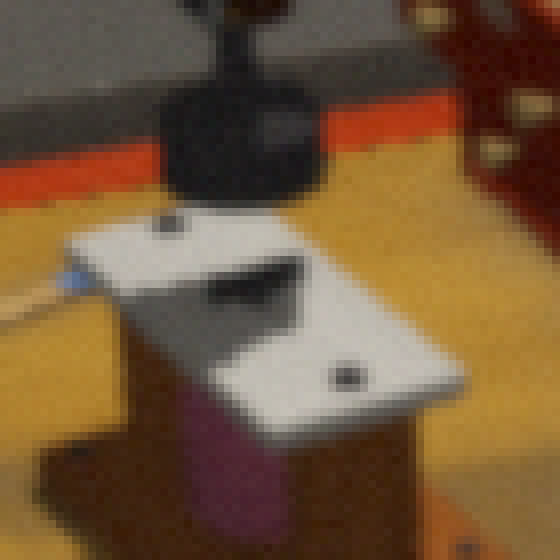

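Run:
```python
from h import *
p=np.load('W5.npy',allow_pickle=True).item()
g=p['color']; cv2.imwrite('pics/w5b.png',cv2.resize(g[60:180,250:390,::-1],None,fx=5,fy=5,interpolation=0))
d=np.array([-np.sin(np.radians(10.1)),np.cos(np.radians(10.1))]);e=np.array([d[1],-d[0]])
for c in [(.5145,.161),(.516,.1555)]:
    c=np.array(c)
    print(c,'bolt',proj(p,[*(c-.0772*d),.113]).round(1),'corn',[proj(p,[*(c-.095*d+s*.043*e),.11]).round(1) for s in (-1,1)],[proj(p,[*(c-.05*d+s*.043*e),.11]).round(1) for s in (-1,1)])
A,B=[atz(p,*q,.11)[:2] for q in [(263,73.5),(370,73)]]; m=(A+B)/2
print(A,B,np.linalg.norm(A-B),m+.095*d, 'from bolt',atz(p,317,94,.113)[:2]+.0772*d)
```

```text
[0.5145 0.161 ] bolt [316.5  96.4] corn [array([372.3,  72.5]), array([260.6,  72.7])] [array([370. , 131.7]), array([263.3, 131.9])]
[0.516  0.1555] bolt [315.8  88.7] corn [array([371.9,  64.6]), array([259.6,  64.8])] [array([369.6, 124.5]), array([262.3, 124.7])]
[0.57160624 0.07530936] [0.49047646 0.06063429] 0.08244633320300335 [0.51438151 0.16149963] from bolt [0.51444156 0.15916374]
```

View pics/w5b.png

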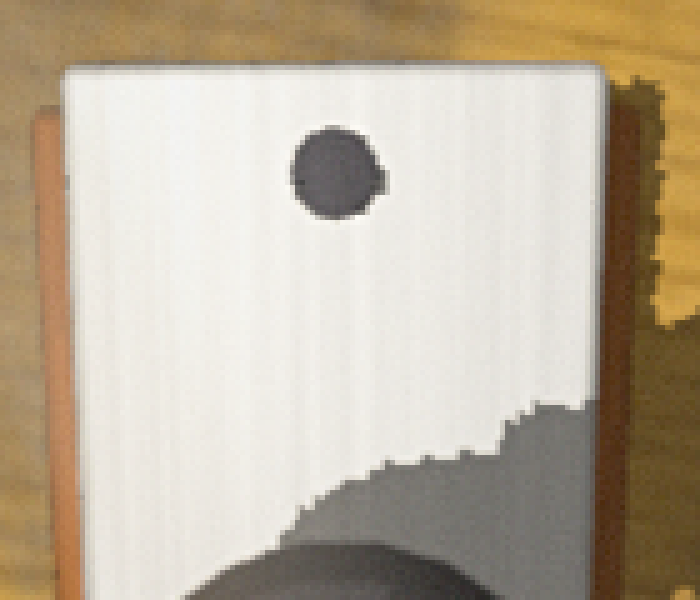

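Call:
servo_tool(motion=[[[2,0,10,0,0,0],[0,0,12,0,0,0],[0,0,10,0,0,0],[0,0,3,0,0,0],[0,0,0,0,0,0]]])

```text
time: 9.15
ee_pos: [0.5149, 0.1582, 0.2154]
tcp_rot: [179.9, -0.0, -79.9]
wrist_force: [0.5, -0.1, -3.0]
opening: 0.0191
```

Run:
```python
from h import *
o=bot.get_obs(); print(o['time'],o['ee_pos'],o['tcp_rot'],o['opening'],o['wrist_force'])
S=bot.camera('scene');D=bot.camera('side')
a=cv2.resize(S['color'][210:300,160:270,::-1],None,fx=5,fy=5,interpolation=2)
b=cv2.resize(D['color'][90:150,260:330,::-1],None,fx=7,fy=7,interpolation=2)
cv2.imwrite('pics/s6.png',a);cv2.imwrite('pics/d6.png',b)
```

```text
9.15 [0.51493917 0.15821938 0.21538385] [ 1.79922015e+02 -9.86941683e-03 -7.99496873e+01] 0.019123049368713327 [ 0.45296041 -0.05899481 -3.0312774 ]
```

View pics/s6.png

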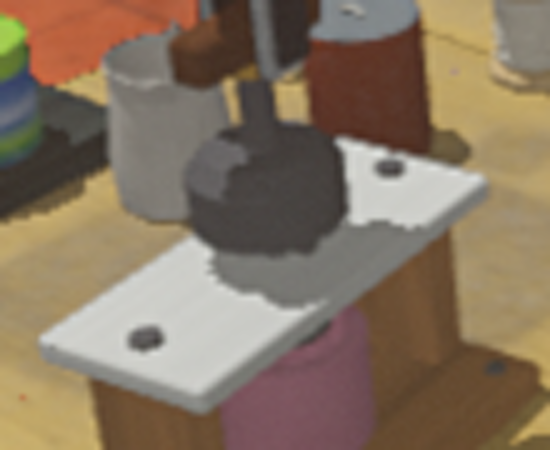

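View pics/d6.png

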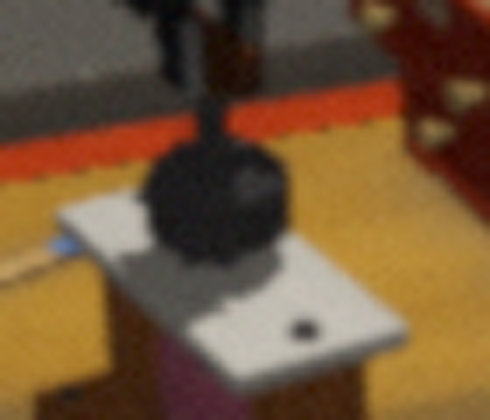

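Call:
servo_tool(motion=[[[0,0,4,0,0,0],[0,0,4,0,0,0],[0,0,0,0,0,0]]])

```text
time: 9.55
ee_pos: [0.5151, 0.1583, 0.2077]
tcp_rot: [180.0, -0.0, -79.9]
wrist_force: [0.1, 0.4, -3.3]
opening: 0.0189
```

Run:
```python
from h import *
o=bot.get_obs(); print(o['time'],o['ee_pos'],o['tcp_rot'],o['opening'],o['wrist_force'],o['torque'])
```

```text
9.55 [0.51513169 0.15829366 0.207654  ] [ 1.79957448e+02 -5.08742871e-03 -7.99495126e+01] 0.01892225402687201 [ 0.06351407  0.36241303 -3.27805243] [ 0.01419805 -0.03929046  0.02919766]
```

Call:
servo_tool(motion=[[[0,0,3,0,0,0],[0,0,3,0,0,0],[0,0,2,0,0,0],[0,0,0,0,0,0]]])

```text
time: 9.95
ee_pos: [0.5152, 0.1583, 0.1999]
tcp_rot: [180.0, -0.0, -80.0]
wrist_force: [0.0, 0.4, -2.7]
opening: 0.019
```

Call:
servo_tool(motion=[[[0,0,2,0,0,0],[0,0,1,0,0,0],[0,0,0,0,0,0]]])

```text
time: 10.25
ee_pos: [0.5153, 0.1583, 0.1973]
tcp_rot: [-180.0, 0.0, -80.0]
wrist_force: [-0.0, 0.6, -2.7]
opening: 0.019
```

Run:
```python
from h import *
o=bot.get_obs(); print(o['time'],o['q'].round(2),o['ee_pos'],o['tcp_rot'],o['opening'],o['wrist_force'],o['torque'])
S=bot.camera('scene');D=bot.camera('side')
a=cv2.resize(S['color'][210:300,160:270,::-1],None,fx=5,fy=5,interpolation=2)
b=cv2.resize(D['color'][90:150,260:330,::-1],None,fx=7,fy=7,interpolation=2)
cv2.imwrite('pics/s7.png',a);cv2.imwrite('pics/d7.png',b)
```

```text
10.25 [ 17.08   2.7    1.79  89.09   0.   -82.97] [0.51530739 0.15833408 0.19725217] [-1.79996543e+02  1.69914043e-03 -7.99506989e+01] 0.018971770840126554 [-0.0424801   0.56994384 -2.71559611] [-0.02319738 -0.03270371 -0.00939542]
```

View pics/s7.png

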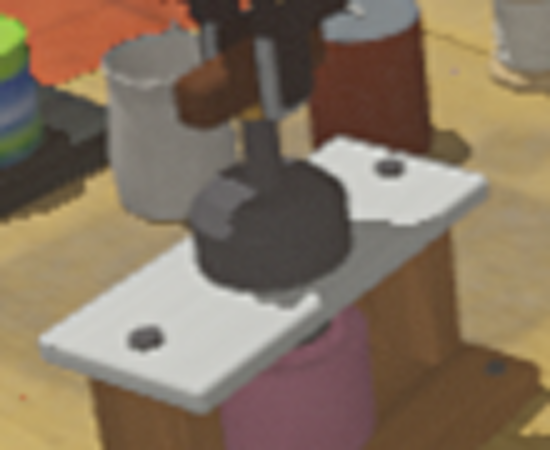

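View pics/d7.png

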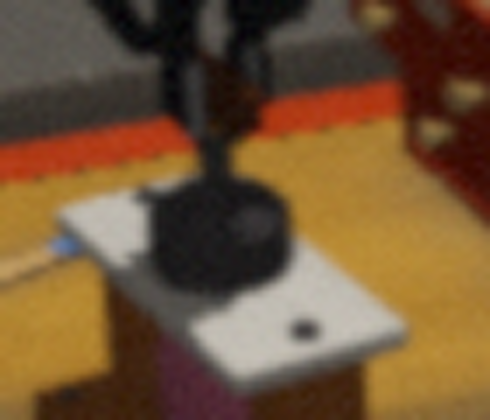

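Call:
servo_tool(motion=[[[0,0,1,0,0,0],[0,0,0,0,0,0]]])

```text
time: 10.55
ee_pos: [0.5154, 0.1584, 0.1969]
tcp_rot: [-179.9, 0.0, -79.9]
wrist_force: [-0.2, -0.2, 2.6]
opening: 0.019
```

Call:
servo_tool(motion=[[[0,0,1,0,0,0],[0,0,0,0,0,0]]])

```text
time: 10.75
ee_pos: [0.5155, 0.1584, 0.1967]
tcp_rot: [-179.9, 0.0, -79.9]
wrist_force: [-2.8, -0.7, 8.9]
opening: 0.0191
```

Call:
servo_tool(motion=[[[0,0,-1,0,0,0],[0,0,0,0,0,0.07],[0,0,0,0,0,0.1],[0,0,0,0,0,0.1],[0,0,0,0,0,0.1]]])

```text
time: 11.25
ee_pos: [0.5155, 0.1583, 0.1969]
tcp_rot: [-179.9, 0.0, -101.4]
wrist_force: [-0.9, -0.6, 3.8]
opening: 0.0192
```

Call:
servo_tool(motion=[[[0,0,0,0,0,0.1],[0,0,0,0,0,0.1],[0,0,0,0,0,0.05],[0,0,0,0,0,0.05],[0,0,0,0,0,0.05]]])

```text
time: 11.75
ee_pos: [0.5155, 0.1584, 0.1969]
tcp_rot: [-180.0, 0.0, -121.3]
wrist_force: [-0.6, -1.0, 4.0]
opening: 0.0191
```

Run:
```python
from h import *
o=bot.get_obs(); print(o['time'],o['q'].round(2),o['ee_pos'],o['tcp_rot'],o['opening'],o['wrist_force'],o['torque'])
```

```text
11.75 [ 17.08   2.66   1.72  88.99  -0.   -41.61] [0.51552335 0.15838198 0.19689331] [-1.79956509e+02  4.84950176e-02 -1.21310114e+02] 0.019055014622704904 [-0.56147938 -1.01984868  4.02631753] [-0.14510775  0.23406628  0.10989158]
```

Call:
servo_tool(motion=[[[0,0,0,0,0,0.06],[0,0,0,0,0,0.06],[0,0,0,0,0,0.06],[0,0,0,0,0,0.06],[0,0,0,0,0,0.06]]])

```text
time: 12.25
ee_pos: [0.5153, 0.1584, 0.1968]
tcp_rot: [-180.0, 0.0, -138.5]
wrist_force: [-1.6, -1.0, 3.3]
opening: 0.0193
```

Run:
```python
from h import *
o=bot.get_obs(); print(o['time'],o['q'].round(2),o['ee_pos'],o['tcp_rot'],o['opening'],o['wrist_force'],o['torque'])
```

```text
12.25 [ 1.708e+01  2.670e+00  1.710e+00  8.901e+01  1.000e-02 -2.441e+01] [0.51527453 0.15839788 0.19675774] [-1.79995433e+02  2.85142606e-02 -1.38501331e+02] 0.019320672847808182 [-1.56316837 -0.95181597  3.33025835] [-0.04671839  0.52401441  0.39726573]
```

Call:
servo_tool(motion=[[[0,0,0,0,0,0.06],[0,0,0,0,0,0.06],[0,0,0,0,0,0.06],[0,0,0,0,0,0.06],[0,0,0,0,0,0.06]]])

```text
time: 12.75
ee_pos: [0.515, 0.1586, 0.1967]
tcp_rot: [180.0, 0.0, -155.7]
wrist_force: [-3.4, 0.7, 4.5]
opening: 0.0192
```

Call:
servo_tool(motion=[[[0,0,0,0,0,0.06],[0,0,0,0,0,0.06],[0,0,0,0,0,0.06],[0,0,0,0,0,0.06],[0,0,0,0,0,0.06]]])

```text
time: 13.25
ee_pos: [0.5148, 0.1588, 0.1967]
tcp_rot: [179.9, -0.0, -172.9]
wrist_force: [-4.1, 1.7, 4.3]
opening: 0.019
```

Run:
```python
from h import *
o=bot.get_obs(); print(o['time'],o['q'].round(2),o['ee_pos'],o['tcp_rot'],o['opening'],o['wrist_force'],o['torque'])
S=bot.camera('scene');D=bot.camera('side');W=bot.camera('wrist');save(W,'w8.png')
a=cv2.resize(S['color'][200:300,160:270,::-1],None,fx=5,fy=5,interpolation=2)
b=cv2.resize(D['color'][80:150,250:330,::-1],None,fx=7,fy=7,interpolation=2)
cv2.imwrite('pics/s8.png',a);cv2.imwrite('pics/d8.png',b)
```

```text
13.25 [1.711e+01 2.660e+00 1.700e+00 8.905e+01 7.000e-02 9.960e+00] [0.51478728 0.1587716  0.19674129] [ 1.7993390e+02 -2.5834849e-02 -1.7285014e+02] 0.019004231998760664 [-4.14312431  1.72275758  4.26820013] [0.45542966 1.04972856 0.46785677]
```

View pics/s8.png

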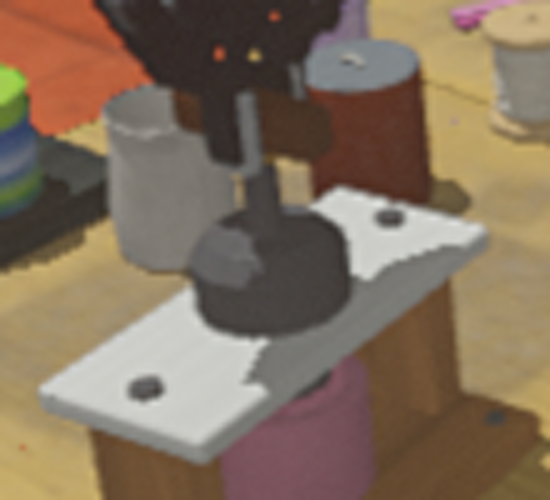

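View pics/w8.png

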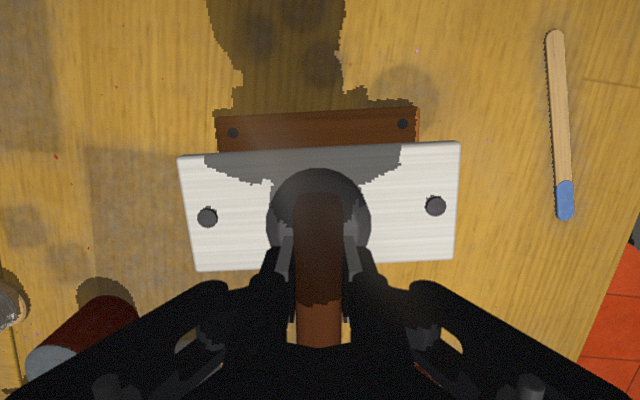

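Call:
servo_tool(motion=[[[0,0,-0.5,0,0,0],[0,0,0,0,0,0]]])

```text
time: 13.6
ee_pos: [0.515, 0.1585, 0.1969]
tcp_rot: [180.0, -0.0, -172.7]
wrist_force: [-4.5, 2.2, 3.3]
opening: 0.0192
```

Call:
servo_tool(motion=[[[0,0,0,0,0,0],[0,0,0,0,0,0],[0,0,0,0,0,0],[0,0,0,0,0,0],[0,0,0,0,0,0]]], gripper=50)

```text
time: 14.1
ee_pos: [0.5154, 0.1583, 0.1967]
tcp_rot: [-180.0, 0.0, -172.8]
wrist_force: [-0.4, -0.0, 0.7]
opening: 0.05
```

Run:
```python
from h import *
o=bot.get_obs(); print(o['time'],o['ee_pos'],o['tcp_rot'],o['opening'],o['wrist_force'],o['torque'])
W=bot.camera('wrist');save(W,'w9.png')
```

```text
14.1 [0.51538756 0.15825405 0.19671363] [-1.79992764e+02  3.72881817e-03 -1.72773312e+02] 0.0499966087758395 [-0.35523175 -0.02891676  0.71060058] [0.05477551 0.04468373 0.01864617]
```

View pics/w9.png

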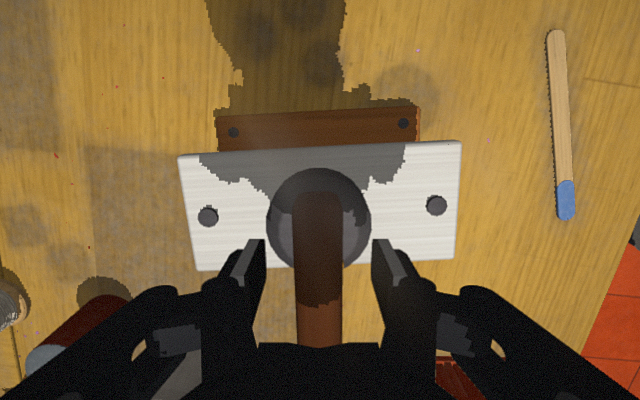

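Call:
servo_tool(motion=[[[0,0,-10,0,0,0],[0,0,-20,0,0,0],[0,0,-30,0,0,0],[0,0,-30,0,0,0],[0,0,-20,0,0,0]]])

```text
time: 14.65
ee_pos: [0.5154, 0.1583, 0.3099]
tcp_rot: [180.0, 0.2, -172.8]
wrist_force: [-0.4, -0.3, 0.0]
opening: 0.0502
```

Call:
servo_tool(motion=[[[-20,0,0,0,0,0],[-20,0,0,0,0,0],[0,0,0,0,0,0],[0,0,0,0,0,0],[0,0,0,0,0,0]]])

```text
time: 15.15
ee_pos: [0.5544, 0.1633, 0.3072]
tcp_rot: [180.0, -0.0, -172.8]
wrist_force: [0.8, -0.0, -0.2]
opening: 0.0501
```

Run:
```python
from h import *
o=bot.get_obs(); print(o['time'],o['ee_pos'],o['tcp_rot'],o['wrist_force'])
S=bot.camera('scene');D=bot.camera('side');W=bot.camera('wrist');save(W,'w10.png');np.save('W10.npy',W,allow_pickle=True)
a=cv2.resize(S['color'][150:300,180:400,::-1],None,fx=3.6,fy=3.6,interpolation=2)
b=cv2.resize(D['color'][80:310,250:470,::-1],None,fx=2.6,fy=2.6,interpolation=2)
cv2.imwrite('pics/s10.png',a);cv2.imwrite('pics/d10.png',b)
```

```text
15.15 [0.55442705 0.16328191 0.3071629 ] [ 1.79999587e+02 -1.78551431e-03 -1.72766535e+02] [ 0.75739006 -0.02690592 -0.20482074]
```

View pics/s10.png

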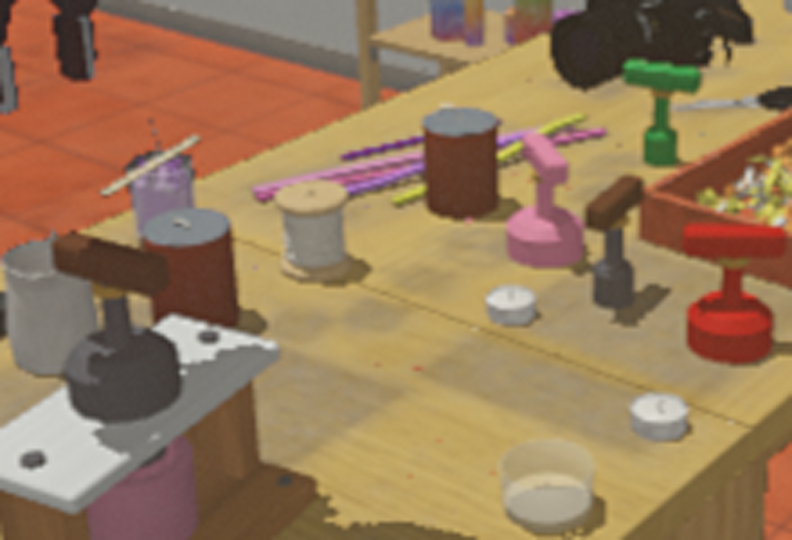

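View pics/d10.png

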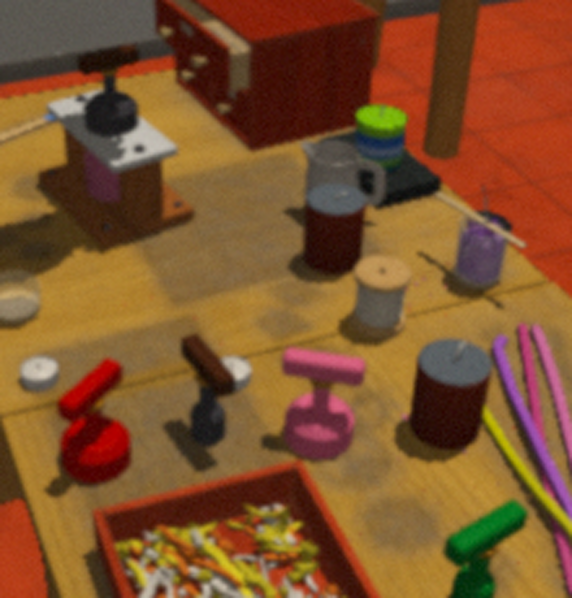

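View pics/w10.png

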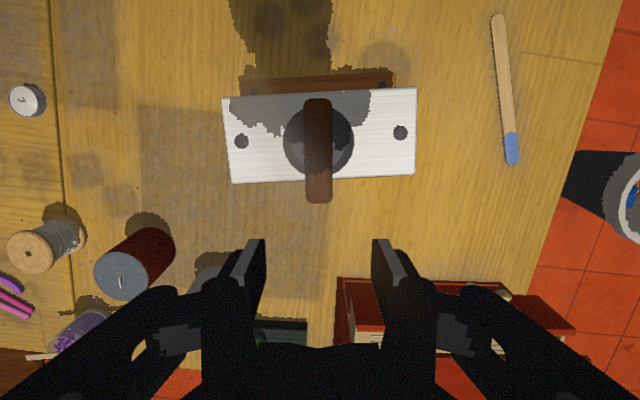

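Run:
```python
from h import *
print(bot.job_done()); print(bot.get_obs()['time'])
```

```text
the job is handed in; nothing more can be done
None
the job is handed in; nothing more can be done
```

I put the dark, wood-handled bell key on the press screw and turned it about 93° clockwise. I then let go, backed off, and handed the job in at about 15.3 s of the 42 s allowed. The screw's own turn is inferred, because the bell hides the bar.

- **Seating:** the key went on with its handle square across the bar. It touched down at TCP height 0.1967 m, which is where the rim should rest on the bridge, and the wrist force never rose above about 9 N.
- **Screw turn:** resistance about the vertical axis rose from 0.11 to 0.40–0.47 N m after roughly 41° of key turn. That is where the dogs should meet the bar, so I put the screw's turn at about 50°.
- **Final pictures:** the key stands upright on the bridge. The slim key, the pink, red and green look-alikes and the other objects show no change.
- **Disagreement:** the wrist camera and the two outside cameras disagreed by about 3–5 mm on the screw's y position. I took a value between them, 0.158 m, and the key went down without side force.

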